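# Stack the spacers on the mixer's drive spindle, widest first

### The arm

A 6-joint arm with a two-finger parallel gripper is mounted at the origin on a cart in front of the work surface, level with it; the furniture and walls round the work are solid. World frame = base frame: x ahead of the robot, y to its left, z up, the work surface at z = 0. Lengths are in m, angles in rad, forces in N, time in s.
With the tool pointing down it reaches from about 0.3 to 0.85 m from the base axis. Payload 4.2 kg.
Tool frame: the origin (TCP) lies on the centre line of the jaws, within the pads' length; the fingertips stand 17 mm ahead of it and the grasp point (between the pads) lies 2 mm behind it; z points along the fingers, y is the line along which they close (so a half turn about z gives the same grasp; the last joint's range is limited). The gripper opens to 91 mm and grips with 3 to 60 N. Pads are 32 mm wide; open, the fingers measure 118 mm over their backs; the gripper's body (76 mm by 178 mm) begins 60 mm behind the grasp point.
Start: joints at [-1.161, 0.32, 1.565, -0, 1.257, -0.02], TCP at [0.24, -0.523, 0.231] pointing down, gripper open.
Joint ranges: [-3.11, 3.11], [-0.84, 2.01], [0.21, 2.61], [-1.34, 4.49], [0.05, 2.63], [-2.56, 2.56]. Speed limits (rad/s): [2.57, 2.57, 3.14, 3.14, 3.14, 3.14].

### API

Orientations are given as a rotation vector (axis times angle).
In Python, from bench import manip, imaging gives the robot as it stands. The module is installed in compiled form; this text tells all that it offers.
- The arm moves only by the shell command python3 -m jog 'ROWS'. ROWS is rows parted by semicolons, their numbers by spaces, 1 to 8 of them, each of 7 numbers: the finger opening in m, then dx, dy, dz in m, then a rotation vector rx, ry, rz in rad; each row shifts and turns the commanded pose from where the row before left it, along the tool's axes as they then stand; what a row does not reach is not made up. A row lasts 1/12 s, in which the tool goes at most 0.0417 m and 0.125 rad, less where a joint would pass 70% of its speed; a pose out of reach is approached as far as the arm can. The fingers move at their own pace and stop on an object; the grip force is fixed at half the most. Time passes only in rows, so rows that do not move let the fingers close. It prints the time, the measured TCP pose, the force, the opening and the grip force at its end.
- manip.read_state(): the state, without advancing time (a new reading comes with each control period).
- imaging.camera(name): name is "scene" or "top"; returns (picture, depth): 480x640x3 uint8, blue, green, red; 480x640 float32, m along the optical axis (not along the pixel's ray), 0 where there is no reading.
- imaging.camera_model(name): a dict with "fx", "fy", "cx", "cy" (pixels), "R" (3x3) and "t" (3): a world point X has camera coordinates R X + t. Camera axes: x right, y down, z forward; pixel columns grow to the right and rows downward; lengths in m; the calibration is good to about 2 mm. A picture is of the moment at which its call begins. camera_model takes no time and is no camera call.
- manip.job_done(): hands the job in; it is judged then, once.
The state is a dict: "t": time; "q": joint angles; "qd": joint speeds; "tau": joint torques, N m; "position": TCP position; "ee_rot": TCP orientation; "ft_force": force on the tool from outside, world axes, zero at the start; "wrist_torque": the same for the moment, N m; "gripper_width": finger opening in m; "grasp_force": force on a finger pad.
Only numpy, scipy, OpenCV 4.12 (cv2) and the standard library are available. Lean on these libraries where they do the work, as an engineer would, in place of code of your own. Each camera call takes 0.05 s, during which the arm holds its last target. There are 200 camera calls.

### The job

Thread the three aluminium spacers onto the upright spindle of the white drive unit, widest at the bottom and narrowest on top. The widest has to settle right down over the four drive pins: press it lightly on them and turn it until it drops in, without forcing it. Lower every spacer until it rests on the one below, never letting it drop, and leave the other things on the bench where they are.

Things in the scene. Friction and masses are not known exactly. Their poses are not given: they have to be found in the camera images.
- drive_unit: The drive unit, fixed to the bench: white housing 120 x 100 mm, 28 mm high, long side along its x. Origin: centre of its underside, z up. On this axis a fixed steel spindle stands above a round drive plate with four pins. More than 25 N on the unit is harmful.
- spindle_tip (a point): Top of the upright steel spindle, on its axis, 105 mm above the drive unit's origin. The spindle is 14 mm in diameter and tapers over its last 9 mm; 58 mm of it stand above the plate.
- plate_top (a point): Centre of the steel drive plate's top (56 mm wide) at rest, 47 mm above the unit's origin. The plate is sprung: it sinks from 5 N on, meets a hard stop after 5 mm (8.5 N) and springs back. Four round-topped pins (6 mm wide, 7 mm high, 90 degrees apart, 24 mm from the axis) stand on it at an angle not measured. It turns only stiffly (0.28 N m): a lightly pressed spacer slips on the pins.
- wide_spacer: Widest spacer: aluminium ring, 62 mm outside, 20 mm high, bore 16 mm, 120 g. Origin: centre of its underside, z up. Four radial slots, open below, 8 mm wide, 9 mm deep, along its +x, +y, -x, -y. Home: pins in the slots, origin 47 mm above the drive unit's. Off the slots it rides on the pins 7 mm higher; pressing brings it no nearer home than 2 mm. Turning it drops it in.
- middle_spacer: Middle spacer: plain aluminium ring, 50 mm outside, 15 mm high, bore 16 mm, 60 g. Origin: centre of its underside. In place it is 67 mm above the drive unit's origin.
- narrow_spacer: Narrowest spacer: plain aluminium ring, 36 mm outside, 13 mm high, bore 16 mm, 30 g. Origin: centre of its underside. In place it is 82 mm above the drive unit's origin.
- timer: Bystander: flat white timer, 64 x 58 x 19 mm, lying on the bench. Origin: centre of its underside.
- vial: Bystander: small capped vial standing on the bench, 22 mm in diameter, 50 mm high. Origin: centre of its underside.
- petri_dish: Bystander: closed petri dish, 60 mm in diameter, 15 mm high. Origin: centre of its underside.
- marker: Bystander: black marker lying on the bench, 133 mm long, 13 mm thick. Origin: under its middle.

How it is judged:
By the outcome, as a careful person would: the job done as asked, in the order asked, and still so for the second after the job is handed in, with the robot touching nothing.
It also fails if it takes over 64 s, if anything falls off the work surface, if the arm or the gripper's body presses on something with over 40 N, if the wrist force passes 120 N, or if a joint passes its speed limit or range.

## Working session

There is one attempt and no reset: what is moved stays moved. The work goes in short steps, Python scripts to look and compute and a shell command to move; the robot and the scene stay as the last step left them, time stands still between calls to the robot, and variables do not carry over. Pictures are saved under pics/ and viewed, at most 10 in all, crops included, and the job is handed in when it is done.

```bash
mkdir -p pics; python3 - <<'E'
from bench import manip, imaging
import cv2,numpy as np
for n in("scene","top"):
    p,d=imaging.camera(n); m=imaging.camera_model(n)
    cv2.imwrite(f"pics/{n}0.png",p); np.savez(f"{n}0.npz",p=p,d=d,**m)
    print(n,m["fx"],m["cx"],m["cy"],np.round(-m["R"].T@m["t"],3),np.round(m["R"],3).tolist())
s=manip.read_state();print(s)
E
```

```text
scene 612.8542770780988 323.38695888512194 243.5729067492594 [-0.166  0.757  0.956] [[-0.719, -0.695, -0.007], [-0.429, 0.452, -0.782], [0.547, -0.559, -0.623]]
top 462.13726904092465 322.1157592643958 241.91262581972921 [ 0.4   -0.005  1.232] [[0.011, -1.0, 0.017], [-0.991, -0.013, -0.131], [0.131, -0.015, -0.991]]
{'t': 0.1, 'q': array([-1.16095172e+00,  3.20202857e-01,  1.56553687e+00, -3.16766442e-05,
        1.25737975e+00, -2.00214161e-02]), 'qd': array([-0.00038815, -0.00094282, -0.00558943, -0.00128782, -0.00029601,
       -0.00088592]), 'tau': array([ 3.86182792e-04, -4.13329840e+01, -2.32508701e+01,  7.28793768e-02,
        4.22828633e-02, -6.19619436e-05]), 'position': array([ 0.23944653, -0.52231661,  0.23022658]), 'ee_rot': array([-3.06784568e+00, -6.69741879e-01,  5.10693121e-04]), 'ft_force': array([-0.3442473 , -0.19577839,  0.60521752]), 'wrist_torque': array([-0.06377328,  0.02550175, -0.00195416]), 'grasp_force': 0.0, 'gripper_width': 0.09081952689293811}
```

View pics/scene0.png

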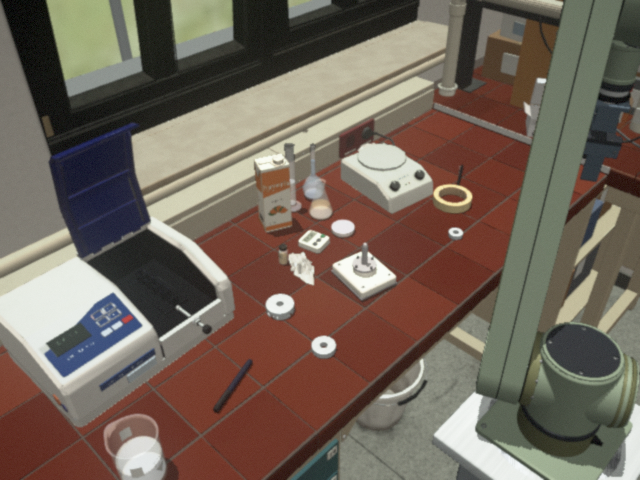

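View pics/top0.png

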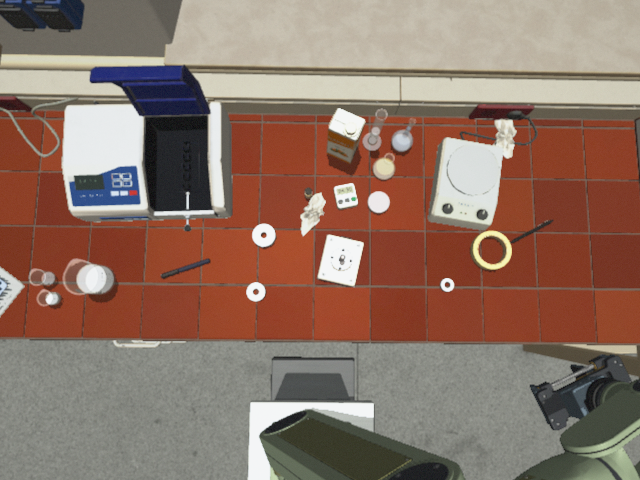

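Scene (640x480): wide spacer at (280,306), middle (323,346), narrow (456,233), spindle (365,250). Top view: wide (263,236), middle (256,292), narrow (447,285), drive unit (341,260).

```bash
cat > h.py <<'E'
import numpy as np,cv2
def load(n,k=0):
    return np.load(f"{n}{k}.npz")
def ray(m,uv):
    d=m["R"].T@np.array([(uv[0]-m["cx"])/m["fx"],(uv[1]-m["cy"])/m["fy"],1.]); return -m["R"].T@m["t"],d/np.linalg.norm(d)
def plane(m,uv,z):
    o,d=ray(m,uv); return o+d*(z-o[2])/d[2]
def tri(m1,u1,m2,u2):
    A=np.zeros((3,3));b=np.zeros(3);L=[]
    for m,u in((m1,u1),(m2,u2)):
        o,d=ray(m,u);P=np.eye(3)-np.outer(d,d);A+=P;b+=P@o;L.append((o,P))
    x=np.linalg.solve(A,b);return x,[float(np.linalg.norm(P@(x-o))) for o,P in L]
def cloud(m,box):
    x0,y0,x1,y1=box;v,u=np.mgrid[y0:y1,x0:x1];d=m["d"][y0:y1,x0:x1]
    c=np.stack([(u-m["cx"])/m["fx"]*d,(v-m["cy"])/m["fy"]*d,d],-1)
    return (c-m["t"])@m["R"],d>0
E
python3 - <<'E'
from h import *
S,T=load("scene"),load("top")
boxes={"wide":((258,286,304,326),(245,220,282,254)),"mid":((306,331,342,362),(242,278,270,306)),"nar":((446,224,468,243),(437,276,458,295))}
for k,bs in boxes.items():
    c=[]
    for m,b in zip((S,T),bs):
        x0,y0,x1,y1=b;p=m["p"][y0:y1,x0:x1].astype(int)
        # top face: bright unsaturated
        mx=p.max(-1);mn=p.min(-1)
        w=((mn>150)).astype(np.uint8)
        cs,_=cv2.findContours(w,cv2.RETR_EXTERNAL,cv2.CHAIN_APPROX_NONE)
        q=max(cs,key=cv2.contourArea);e=cv2.fitEllipse(cv2.convexHull(q)) ;f=cv2.fitEllipse(q)
        uv=np.array(f[0])+[x0,y0];c.append(uv)
        X,ok=cloud(m,b);z=X[...,2][ok&(w>0)]
        print(k,uv.round(2),np.round(f[1],1),"depth z pct",np.percentile(z,[10,50,90]).round(4))
    x,r=tri(S,c[0],T,c[1]);print("  tri",x.round(4),np.round(r,4))
ims=[]
for m,b in((S,(325,235,401,301)),(T,(312,228,370,290)),(S,(256,282,306,328)),(T,(243,216,284,256))):
    x0,y0,x1,y1=b;ims.append(cv2.resize(m["p"][y0:y1,x0:x1],(390,290),interpolation=cv2.INTER_CUBIC))
cv2.imwrite("pics/z1.png",np.vstack([np.hstack(ims[:2]),np.hstack(ims[2:])]))
E
```

```text
wide [279.41 303.7 ] [19.6 27.6] depth z pct [0.0171 0.0201 0.0228]
wide [263.32 234.7 ] [22.6 23.1] depth z pct [0.0155 0.0195 0.0228]
  tri [0.5792 0.1336 0.0181] [0.0009 0.0009]
mid [323.26 344.99] [18.2 23.6] depth z pct [0.0124 0.0152 0.0176]
mid [255.42 291.41] [18.5 18.9] depth z pct [0.0095 0.0147 0.0184]
  tri [0.4295 0.1505 0.0133] [0.0007 0.0007]
nar [455.44 231.96] [ 8.3 13.7] depth z pct [0.008  0.0129 0.0155]
nar [446.9  284.47] [12.6 13.3] depth z pct [0.0075 0.0123 0.0149]
  tri [ 0.4533 -0.354   0.0114] [0.0006 0.0006]
```

View pics/z1.png

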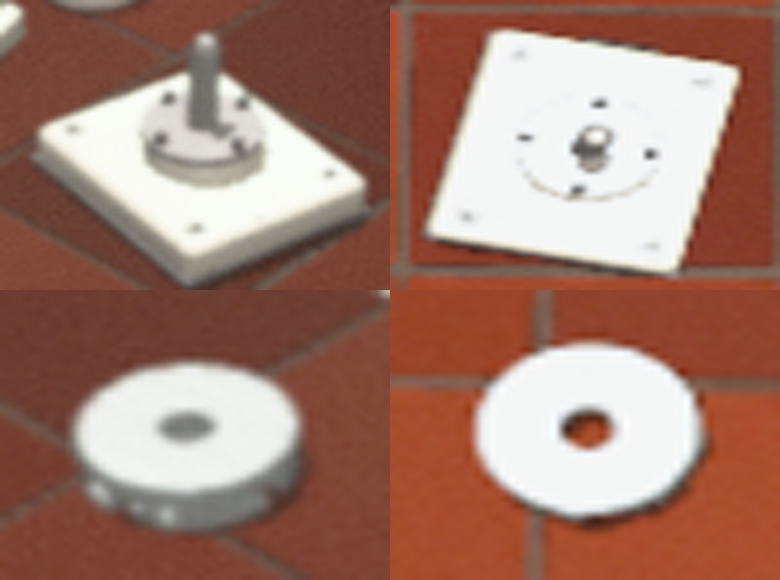

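The zoom shows the four dark pins round the spindle: top view about (343,250), (351,261), (340,269), (332,257). The spindle tip is at about (365,244) in the scene view and (343,257) in the top view. The slots on the wide spacer aren't clear enough to use.

```bash
python3 - <<'E'
from h import *
from scipy.spatial.transform import Rotation as Ro
S,T=load("scene"),load("top")
def blobs(m,b,thr):
    x0,y0,x1,y1=b;g=m["p"][y0:y1,x0:x1].max(-1).astype(np.uint8)
    g=cv2.resize(g,None,fx=8,fy=8,interpolation=cv2.INTER_CUBIC)
    n,l,st,c=cv2.connectedComponentsWithStats((g<thr).astype(np.uint8))
    return [(((c[i]+.5)/8-.5+[x0,y0]).round(2).tolist(),int(st[i,4])) for i in range(1,n) if 15<st[i,4]<2500]
print("T",blobs(T,(326,246,357,273),205));print("S",blobs(S,(350,252,380,272),130))
X,ok=cloud(T,(312,228,370,290));z=X[...,2]
for lo,hi in((.02,.035),(.04,.052),(.085,.12)):
    k=ok&(z>lo)&(z<hi);print(lo,k.sum(),X[k].mean(0).round(4),np.median(z[k]).round(4))
X,ok=cloud(S,(350,238,382,275));z=X[...,2];k=ok&(z>.07)&(z<.13);print("S spindle",k.sum(),X[k].mean(0).round(4),z[k].max());
x,r=tri(S,(365,243.4),T,(342.8,256.7));print("tip",x.round(4),np.round(r,4))
# spindle axis in scene: columns of gray pixels per row
for v in range(241,262,2): print(v,S["p"][v,357:375].mean(-1).astype(int).tolist())
for v in range(253,266): print(v,T["p"][v,335:350].mean(-1).astype(int).tolist())
print(Ro.from_rotvec([-3.0678,-.66974,.0005]).as_matrix().round(3))
# white housing outline top view
w=(T["p"][228:290,312:370].min(-1)>170).astype(np.uint8);cs,_=cv2.findContours(w,0,1);r=cv2.minAreaRect(max(cs,key=cv2.contourArea))
b=cv2.boxPoints(r)+[312,228];P=np.array([plane(T,q,.028) for q in b]);print(P.round(4).tolist(),P.mean(0).round(4))
w=(S["p"][235:303,325:405].min(-1)>175).astype(np.uint8)
E
```

```text
T [([342.68, 249.72], 282), ([331.56, 256.99], 220), ([350.28, 260.49], 296), ([339.26, 268.67], 461)]
S [([352.1, 252.72], 911), ([357.37, 257.07], 80), ([371.79, 258.2], 82), ([355.72, 266.42], 172), ([371.25, 268.67], 296), ([354.42, 269.08], 86)]
0.02 1358 [ 0.514  -0.072   0.0275] 0.0276
0.04 320 [ 0.5147 -0.0724  0.0467] 0.0467
0.085 27 [ 0.5143 -0.0722  0.0991] 0.0997
S spindle 79 [ 0.5119 -0.0672  0.0892] 0.10744578130653452
tip [ 0.5146 -0.0724  0.1033] [0.0008 0.0008]
241 [84, 83, 81, 83, 84, 81, 83, 87, 88, 83, 81, 79, 78, 79, 76, 74, 72, 70]
243 [82, 84, 84, 84, 83, 97, 139, 183, 186, 145, 101, 79, 75, 73, 71, 74, 74, 74]
245 [84, 83, 83, 85, 87, 101, 136, 159, 166, 148, 110, 84, 78, 75, 75, 75, 74, 70]
247 [86, 85, 85, 88, 92, 102, 114, 122, 127, 120, 102, 80, 74, 71, 74, 73, 74, 72]
249 [89, 84, 83, 80, 89, 101, 109, 110, 113, 109, 95, 80, 75, 72, 76, 73, 74, 71]
251 [76, 87, 111, 137, 133, 112, 109, 106, 113, 110, 117, 125, 97, 77, 75, 73, 76, 70]
253 [200, 232, 241, 242, 218, 140, 106, 110, 112, 124, 175, 232, 224, 169, 114, 77, 73, 75]
255 [221, 224, 242, 239, 202, 1
[... 886 characters left out ...]
 245, 245, 245, 241]
260 [245, 245, 245, 235, 108, 89, 90, 93, 114, 219, 245, 245, 245, 245, 234]
261 [245, 245, 245, 243, 211, 119, 113, 121, 141, 188, 238, 245, 245, 245, 233]
262 [245, 245, 245, 245, 236, 150, 146, 154, 160, 205, 241, 245, 245, 245, 243]
263 [245, 245, 245, 245, 237, 159, 160, 158, 158, 222, 245, 245, 245, 245, 245]
264 [245, 245, 245, 245, 243, 220, 159, 159, 206, 241, 245, 245, 245, 245, 245]
265 [245, 245, 245, 245, 245, 243, 236, 236, 241, 245, 245, 245, 245, 245, 243]
[[ 0.909  0.417 -0.001]
 [ 0.417 -0.909  0.001]
 [ 0.    -0.002 -1.   ]]
[[0.4663, -0.0106, 0.028], [0.5823, -0.036, 0.028], [0.5609, -0.1333, 0.028], [0.4453, -0.1067, 0.028]] [ 0.5137 -0.0717  0.028 ]
```

```bash
R='.091 .0291 -.0227 0 0 0 0'
python3 -m jog '.091 .0291 -.0227 0 0 0 0;.091 .0291 -.0227 0 0 0 0;.091 .0291 -.0227 0 0 0 0;.091 .0291 -.0227 0 0 0 0;.091 .0291 -.0227 0 0 0 0;.091 .0291 -.0227 0 0 0 0;.091 .0291 -.0227 0 0 0 0;.091 .0291 -.0227 0 0 0 0'
python3 -m jog '.091 .0291 -.0227 0 0 0 0;.091 .0291 -.0227 0 0 0 0;.091 .0291 -.0227 0 0 0 0;.091 .0291 -.0227 0 0 0 0;.091 .0291 -.0227 0 0 0 0;.091 .0291 -.0227 0 0 0 0;.091 .0291 -.0227 0 0 0 0;.091 .0291 -.0227 0 0 0 0'
python3 -m jog '.091 .0291 -.0227 0 0 0 0;.091 .0291 -.0227 0 0 0 0;.091 .0291 -.0227 0 0 0 0;.091 .0291 -.0227 0 0 0 0'
python3 -m jog '.091 0 0 .015 0 0 -.125;.091 0 0 .015 0 0 -.125;.091 0 0 .015 0 0 -.125;.091 0 0 .015 0 0 -.125;.091 0 0 .015 0 0 -.125;.091 0 0 .015 0 0 -.125;.091 0 0 .015 0 0 -.125;.091 0 0 .015 0 0 -.125'
cat >> h.py <<'E'
def goal(x,y,z,yaw=None):
    """shift in the tool's axes (before turning) to a world point, with the turn about tool z to bring tool x to yaw (deg)"""
    from bench import manip
    from scipy.spatial.transform import Rotation as Ro
    s=manip.read_state();R=Ro.from_rotvec(s["ee_rot"]).as_matrix()
    d=R.T@(np.array([x,y,z])-s["position"]);a=np.degrees(np.arctan2(R[1,0],R[0,0]))
    print("t",round(s["t"],2),"pos",s["position"].round(4),"d",d.round(4),"yaw",a.round(2),"tilt",R[:,2].round(4),"rz",None if yaw is None else round(-np.radians(yaw-a),3),"F",s["ft_force"].round(2),"M",s["wrist_torque"].round(3),"w",round(s["gripper_width"],4),"g",round(s["grasp_force"],1),"q6",s["q"][5].round(2))
E
python3 -c "from h import *;goal(.579,.134,.021,90)"
```

```text
t: 0.77
position: [0.3758, -0.2588, 0.2307]
ee_rot: [-3.069, -0.669, 0.0]
ft_force: [-0.3, 0.6, 0.7]
gripper_width: 0.0911
grasp_force: 0.0
t: 1.43
position: [0.5118, 0.0033, 0.2307]
ee_rot: [3.069, 0.67, -0.001]
ft_force: [0.7, -0.9, 0.8]
gripper_width: 0.0906
grasp_force: 0.0
t: 1.77
position: [0.5797, 0.1343, 0.2304]
ee_rot: [3.069, 0.67, -0.001]
ft_force: [0.1, -0.5, 1.1]
gripper_width: 0.0908
grasp_force: 0.0
t: 2.43
position: [0.5791, 0.1324, 0.1098]
ee_rot: [-2.366, -2.067, 0.001]
ft_force: [-0.6, -0.0, -0.2]
gripper_width: 0.091
grasp_force: 0.0
t 2.43 pos [0.5791 0.1324 0.1098] d [ 0.0016 -0.0003  0.0888] yaw 82.28 tilt [-9.e-04 -3.e-04 -1.e+00] rz -0.135 F [-0.59 -0.01 -0.24] M [-0.049 -0.082  0.034] w 0.091 g 0.0 q6 0.34
```

```bash

python3 -m jog '.091 .0016 0 .02 0 0 -.12;.091 0 0 .025 0 0 0;.091 0 0 .02 0 0 0;.091 0 0 .013 0 0 0;.091 0 0 .008 0 0 0;.091 0 0 .003 0 0 0;.08 0 0 0 0 0 0;.07 0 0 0 0 0 0'
python3 -m jog '.055 0 0 0 0 0 0;.055 0 0 0 0 0 0;.055 0 0 0 0 0 0;.055 0 0 0 0 0 0'
python3 -c "from h import *;goal(.50,.06,.06,90)"
```

```text
t: 3.1
position: [0.5803, 0.1342, 0.0226]
ee_rot: [2.244, 2.197, 0.002]
ft_force: [0.9, 0.6, -0.9]
gripper_width: 0.0804
grasp_force: 0.0
t: 3.43
position: [0.5803, 0.1342, 0.0228]
ee_rot: [2.244, 2.197, 0.002]
ft_force: [0.2, 0.1, 3.7]
gripper_width: 0.0613
grasp_force: 30.0
t 3.43 pos [0.5803 0.1342 0.0228] d [-0.0758 -0.0786 -0.0374] yaw 88.8 tilt [ 1.7e-03  3.0e-04 -1.0e+00] rz -0.021 F [0.23 0.06 3.69] M [-0.003 -0.113  0.036] w 0.0613 g 30.0 q6 0.23
```

```bash

python3 -m jog '.055 0 0 -.015 0 0 0;.055 -.0190 -.0196 0 0 0 0;.055 -.0190 -.0196 0 0 0 0;.055 -.0190 -.0196 0 0 0 0;.055 -.0190 -.0196 0 0 0 0;.055 0 0 .007 0 0 0;.055 0 0 .005 0 0 0;.055 0 0 .0015 0 0 0'
python3 -c "from h import *;goal(.50,.06,.0228,90)"
```

```text
t: 4.1
position: [0.5002, 0.0598, 0.0229]
ee_rot: [2.245, 2.197, 0.0]
ft_force: [0.2, 0.2, -0.4]
gripper_width: 0.0611
grasp_force: 30.0
t 4.1 pos [0.5002 0.0598 0.0229] d [ 0.0001 -0.0002  0.0001] yaw 88.77 tilt [ 3.e-04  1.e-04 -1.e+00] rz -0.021 F [ 0.21  0.19 -0.42] M [-0.04  -0.146  0.026] w 0.0611 g 30.0 q6 0.12
```

```bash

python3 -m jog '.078 0 0 0 0 0 0;.078 0 0 0 0 0 0;.078 0 0 0 0 0 -.12;.078 0 0 0 0 0 -.12;.078 0 0 0 0 0 -.12;.078 0 0 0 0 0 -.12;.078 0 0 0 0 0 -.12;.078 0 0 0 0 0 -.12'
python3 -m jog '.078 0 0 0 0 0 -.12;.078 0 0 0 0 0 -.12;.078 0 0 0 0 0 -.12;.078 0 0 0 0 0 -.12;.078 0 0 0 0 0 -.12;.078 0 0 0 0 0 -.12;.078 0 0 0 0 0 -.12;.07 0 0 0 0 0 0'
python3 -m jog '.055 0 0 0 0 0 0;.055 0 0 0 0 0 0;.055 0 0 0 0 0 0;.055 0 0 0 0 0 0;.055 0 0 -.02 0 0 0;.055 0 0 -.03 0 0 0;.055 0 0 -.04 0 0 0;.055 0 0 -.03 0 0 0'
python3 -c "from h import *;goal(.5143,-.0722,.135,180)"
```

```text
t: 4.77
position: [0.5008, 0.0603, 0.0237]
ee_rot: [1.316, 2.851, 0.001]
ft_force: [-0.2, -0.2, -0.6]
gripper_width: 0.0778
grasp_force: 0.0
t: 5.43
position: [0.5007, 0.0603, 0.0237]
ee_rot: [0.046, 3.14, 0.0]
ft_force: [0.5, -0.2, -0.4]
gripper_width: 0.0738
grasp_force: 0.0
t: 6.1
position: [0.4998, 0.0597, 0.1455]
ee_rot: [0.051, 3.141, -0.0]
ft_force: [1.0, 0.6, -1.0]
gripper_width: 0.0612
grasp_force: 30.0
t 6.1 pos [0.4998 0.0597 0.1455] d [-0.0188 -0.1313  0.0105] yaw 178.13 tilt [ 6.e-04 -1.e-04 -1.e+00] rz -0.033 F [ 0.98  0.6  -1.04] M [ 0.096 -0.156 -0.018] w 0.0612 g 30.0 q6 -1.44
```

```bash

python3 -m jog '.055 -.0036 -.0262 0 0 0 0;.055 -.0036 -.0262 0 0 0 0;.055 -.0036 -.0262 0 0 0 0;.055 -.0036 -.0262 0 0 0 0;.055 -.0036 -.0262 0 0 0 0;.055 -.0008 -.0003 0 0 0 0;.055 0 0 0 0 0 0'
python3 -c "
from h import *
goal(.5143,-.0722,.135)
from bench import imaging
p,d=imaging.camera('scene');q=p[190:290,320:420];t,_=imaging.camera('top');t=t[215:290,300:380]
cv2.imwrite('pics/s2.png',np.hstack([cv2.resize(q,(400,400),interpolation=2),cv2.resize(t,(400,400),interpolation=2)]))"
```

```text
t: 6.68
position: [0.5142, -0.073, 0.1431]
ee_rot: [-0.055, -3.14, -0.0]
ft_force: [0.4, 0.9, -1.1]
gripper_width: 0.061
grasp_force: 30.0
t 6.68 pos [ 0.5142 -0.073   0.1431] d [-0.0001  0.0008  0.0081] yaw 177.99 tilt [-7.e-04  3.e-04 -1.e+00] rz None F [ 0.39  0.92 -1.14] M [ 0.113 -0.163 -0.03 ] w 0.061 g 30.0 q6 -1.7
```

View pics/s2.png

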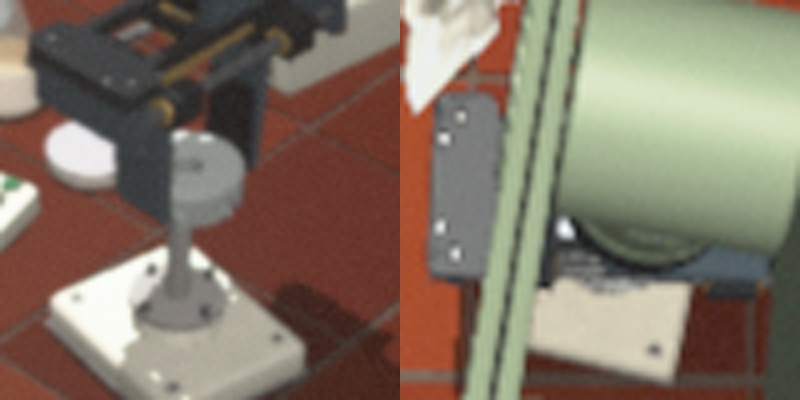

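The image shows the held ring with its bore at about (368,230.5) in the scene view and the spindle at column 365, so there may be an offset. I'll check it numerically.

```bash
python3 - <<'E'
from h import *
from bench import imaging
S=load("scene")
def pr(X):
    c=S["R"]@np.array(X)+S["t"];return np.array([S["cx"]+S["fx"]*c[0]/c[2],S["cy"]+S["fy"]*c[1]/c[2]])
print("tip",pr([.5143,-.0722,.105]),"ring top c",pr([.5143,-.0722,.1402]),"bottom c",pr([.5143,-.0722,.1202]))
r=S["R"][0]
for z in(.1402,.1202): print("right edge",pr(np.array([.5143,-.0722,z])+.031*r))
p,d=imaging.camera("scene")
for v in range(222,248,2): print(v,p[v,360:386].mean(-1).astype(int).tolist())
E
```

```text
tip [365.45302401 242.94823316] ring top c [366.02178183 230.3853189 ] bottom c [365.69636762 237.57317756]
right edge [380.15696706 230.3853189 ]
right edge [379.70169111 237.57317756]
222 [62, 54, 62, 85, 108, 113, 113, 100, 93, 88, 77, 56, 43, 43, 36, 36, 35, 40, 39, 35, 41, 43, 47, 58, 64, 76]
224 [67, 75, 134, 204, 210, 179, 158, 147, 151, 180, 210, 202, 161, 116, 85, 63, 48, 39, 42, 36, 37, 38, 49, 57, 67, 72]
226 [65, 69, 93, 136, 146, 145, 146, 148, 157, 174, 175, 157, 146, 144, 142, 134, 124, 97, 60, 44, 38, 40, 47, 60, 67, 79]
228 [67, 67, 92, 127, 144, 146, 143, 144, 145, 146, 144, 146, 147, 149, 145, 147, 146, 140, 128, 94, 54, 46, 51, 61, 70, 71]
230 [65, 65, 84, 118, 129, 130, 127, 127, 120, 121, 135, 141, 145, 143, 145, 146, 148, 148, 144, 132, 96, 59, 50, 68, 73, 75]
232 [64, 67, 84, 116, 125, 128, 126, 124, 114, 120, 130, 143, 146, 146, 147, 145, 144, 147, 145, 136, 112, 73, 62, 70, 73, 68]
234 [65, 70, 97, 136, 147, 144, 143, 141, 142, 144, 147, 146, 147, 147, 148, 149, 148, 146, 143, 133, 104, 78, 69, 73, 69, 71]
236 [64, 73, 101, 137, 145, 146, 146, 147, 146, 145, 145, 148, 146, 147, 144, 143, 144, 142, 135, 116, 95, 75, 71, 71, 69, 72]
238 [68, 72, 99, 142, 151, 149, 148, 148, 146, 147, 150, 149, 148, 147, 144, 140, 130, 121, 115, 113, 89, 74, 73, 69, 70, 67]
240 [66, 73, 98, 126, 134, 138, 135, 137, 134, 136, 138, 134, 132, 128, 124, 118, 111, 111, 109, 106, 81, 72, 71, 70, 69, 71]
242 [67, 72, 94, 116, 120, 125, 124, 126, 125, 122, 124, 122, 126, 124, 124, 126, 121, 108, 86, 76, 71, 69, 69, 70, 69, 68]
244 [66, 72, 90, 116, 128, 131, 129, 125, 122, 124, 123, 123, 120, 121, 119, 111, 105, 87, 76, 72, 71, 72, 71, 70, 69, 71]
246 [75, 81, 86, 101, 114, 121, 122, 118, 115, 113, 115, 107, 98, 93, 88, 77, 71, 72, 70, 71, 71, 72, 70, 73, 70, 69]
```

```bash

python3 -m jog '.055 0 .0008 .006 0 0 0;.055 0 0 .006 0 0 0;.055 0 0 .004 0 0 0;.055 0 0 .003 0 0 0;.055 0 0 .003 0 0 0;.055 0 0 0 0 0 0'
python3 -c "from h import *;goal(.5143,-.0722,.135)"
python3 -m jog '.055 0 0 .003 0 0 0;.055 0 0 .003 0 0 0;.055 0 0 .003 0 0 0'
python3 -c "from h import *;goal(.5143,-.0722,.135)"
```

```text
t: 7.33
position: [0.5139, -0.0711, 0.1206]
ee_rot: [-0.049, -3.14, -0.0]
ft_force: [-0.3, 0.3, -1.5]
gripper_width: 0.0608
grasp_force: 30.0
t 7.33 pos [ 0.5139 -0.0711  0.1206] d [-0.0004 -0.0011 -0.0144] yaw 178.19 tilt [-1.5e-03  2.0e-04 -1.0e+00] rz None F [-0.29  0.3  -1.46] M [ 0.097 -0.177  0.025] w 0.0608 g 30.0 q6 -1.7
t: 7.58
position: [0.5145, -0.0714, 0.1123]
ee_rot: [0.05, 3.141, -0.0]
ft_force: [-0.3, 0.0, -0.9]
gripper_width: 0.0613
grasp_force: 30.0
t 7.58 pos [ 0.5145 -0.0714  0.1123] d [ 0.0002 -0.0008 -0.0227] yaw 178.17 tilt [ 4.e-04 -1.e-04 -1.e+00] rz None F [-0.28  0.02 -0.86] M [ 0.146 -0.144  0.053] w 0.0613 g 30.0 q6 -1.7
```

```bash

python3 -m jog '.055 0 -.0003 .006 0 0 0;.055 0 0 .006 0 0 0;.055 0 0 .006 0 0 0;.055 0 0 .006 0 0 0;.055 0 0 .005 0 0 0;.055 0 0 0.003 0 0 0;.055 0 0 .0015 0 0 0'
python3 -c "from h import *;goal(.5143,-.0722,.0769)"
python3 -m jog '.055 0 0 .001 0 0 0;.055 0 0 .001 0 0 0'
python3 -c "from h import *;goal(.5143,-.0722,.0769)"
```

```text
t: 8.17
position: [0.515, -0.0714, 0.0787]
ee_rot: [0.05, 3.14, 0.0]
ft_force: [2.5, 3.1, 1.3]
gripper_width: 0.0613
grasp_force: 30.0
t 8.17 pos [ 0.515  -0.0714  0.0787] d [ 0.0007 -0.0008  0.0018] yaw 178.17 tilt [ 1.2e-03  2.0e-04 -1.0e+00] rz None F [2.47 3.11 1.34] M [ 0.633 -0.676 -0.01 ] w 0.0613 g 30.0 q6 -1.7
t: 8.33
position: [0.5151, -0.0715, 0.0773]
ee_rot: [0.05, 3.14, 0.0]
ft_force: [2.7, 3.5, 5.4]
gripper_width: 0.0613
grasp_force: 30.0
t 8.33 pos [ 0.5151 -0.0715  0.0773] d [ 0.0007 -0.0008  0.0004] yaw 178.17 tilt [ 1.6e-03  1.0e-04 -1.0e+00] rz None F [2.71 3.46 5.39] M [ 0.73  -0.623 -0.015] w 0.0613 g 30.0 q6 -1.7
```

```bash

python3 -m jog '.055 -.0006 .0007 -.0004 0 0 0;.055 0 0 0 0 0 0'
python3 -c "from h import *;goal(.5143,-.0722,.0769)"
python3 -m jog '.055 0 0 0 0 0 .06;.055 0 0 0 0 0 .06;.055 0 0 0 0 0 .06'
python3 -c "from h import *;goal(.5143,-.0722,.0769)"
```

```text
t: 8.5
position: [0.515, -0.0713, 0.0774]
ee_rot: [-0.049, -3.141, 0.001]
ft_force: [2.6, 0.5, 0.9]
gripper_width: 0.0612
grasp_force: 30.0
t 8.5 pos [ 0.515  -0.0713  0.0774] d [ 0.0006 -0.0009  0.0005] yaw 178.21 tilt [-0.e+00 -9.e-04 -1.e+00] rz None F [2.6  0.47 0.94] M [ 0.135 -0.648  0.001] w 0.0612 g 30.0 q6 -1.7
t: 8.75
position: [0.5148, -0.0708, 0.0773]
ee_rot: [-0.337, -3.123, -0.0]
ft_force: [2.7, 2.0, -0.8]
gripper_width: 0.0614
grasp_force: 30.0
t 8.75 pos [ 0.5148 -0.0708  0.0773] d [ 0.0001 -0.0015  0.0004] yaw 167.69 tilt [-4.e-04  2.e-04 -1.e+00] rz None F [ 2.7   1.98 -0.78] M [ 0.492 -0.614  0.013] w 0.0614 g 30.0 q6 -1.51
```

```bash

python3 -m jog '.055 -.0006 .0004 .0006 0 0 0;.055 0 0 .0004 0 0 0;.055 0 0 0 0 0 .05;.055 0 0 0 0 0 .05'
python3 -c "from h import *;goal(.5143,-.0722,.0699)"
python3 -m jog '.055 0 0 0 0 0 .05;.055 0 0 0 0 0 .05;.055 0 0 0 0 0 .05;.055 0 0 0 0 0 .05'
python3 -c "from h import *;goal(.5143,-.0722,.0699)"
```

```text
t: 9.08
position: [0.5149, -0.0708, 0.0762]
ee_rot: [-0.489, -3.102, 0.001]
ft_force: [0.6, -0.4, -1.5]
gripper_width: 0.0616
grasp_force: 30.0
t 9.08 pos [ 0.5149 -0.0708  0.0762] d [ 0.0001 -0.0015  0.0063] yaw 162.1 tilt [-1.6e-03 -3.0e-04 -1.0e+00] rz None F [ 0.57 -0.43 -1.52] M [ 0.196 -0.38   0.005] w 0.0616 g 30.0 q6 -1.42
t: 9.42
position: [0.5153, -0.0709, 0.0762]
ee_rot: [-0.795, -3.039, 0.001]
ft_force: [-0.3, 0.5, 3.7]
gripper_width: 0.0615
grasp_force: 30.0
t 9.42 pos [ 0.5153 -0.0709  0.0762] d [ 0.0002 -0.0016  0.0063] yaw 150.69 tilt [-9.e-04 -7.e-04 -1.e+00] rz None F [-0.35  0.51  3.65] M [ 0.084 -0.322  0.18 ] w 0.0615 g 30.0 q6 -1.22
```

```bash
for i in 1; do
python3 -m jog '.055 0 0 0 0 0 -.05;.055 0 0 0 0 0 -.05'|tail -4
python3 -c "from h import *;goal(.5143,-.0722,.0699)"
python3 -m jog '.055 0 0 0 0 0 -.05;.055 0 0 0.0 0 0 -.03'|tail -4
python3 -c "from h import *;goal(.5143,-.0722,.0699)"
python3 -m jog '.055 0 0 .0008 0 0 0;.055 0 0 0.0008 0 0 0'|tail -4
python3 -c "from h import *;goal(.5143,-.0722,.0699)"; done
```

```text
ee_rot: [-0.635, -3.075, 0.002]
ft_force: [-0.1, -0.3, -0.7]
gripper_width: 0.0612
grasp_force: 30.0
t 9.58 pos [ 0.5149 -0.071   0.0761] d [ 0.0001 -0.0014  0.0062] yaw 156.65 tilt [-1.6e-03 -7.0e-04 -1.0e+00] rz None F [-0.13 -0.27 -0.68] M [ 0.053 -0.386 -0.004] w 0.0612 g 30.0 q6 -1.32
ee_rot: [-0.512, -3.098, 0.002]
ft_force: [1.4, -0.4, -1.4]
gripper_width: 0.0613
grasp_force: 30.0
t 9.75 pos [ 0.515  -0.071   0.0759] d [ 0.0002 -0.0013  0.006 ] yaw 161.22 tilt [-1.6e-03 -7.0e-04 -1.0e+00] rz None F [ 1.39 -0.41 -1.43] M [ 0.047 -0.412  0.   ] w 0.0613 g 30.0 q6 -1.4
ee_rot: [-0.519, -3.098, 0.001]
ft_force: [0.8, 0.8, 1.4]
gripper_width: 0.0608
grasp_force: 30.0
t 9.92 pos [ 0.5153 -0.0709  0.0745] d [ 0.0005 -0.0016  0.0046] yaw 160.99 tilt [-7.e-04 -3.e-04 -1.e+00] rz None F [0.83 0.77 1.35] M [ 0.105 -0.363 -0.016] w 0.0608 g 30.0 q6 -1.4
```

```bash

python3 -m jog '.055 0 0 0 0 0 .03'|tail -3
python3 -c "from h import *;goal(.5143,-.0722,.0699)"
python3 -m jog '.055 0 0 .0008 0 0 0;.055 0 0 .0006 0 0 0'|tail -3
python3 -c "from h import *;goal(.5143,-.0722,.0699)"
```

```text
ft_force: [-0.3, -0.0, -1.6]
gripper_width: 0.0611
grasp_force: 30.0
t 10.0 pos [ 0.515  -0.0707  0.0743] d [ 0.0001 -0.0016  0.0044] yaw 159.24 tilt [-1.7e-03 -1.0e-04 -1.0e+00] rz None F [-0.35 -0.03 -1.6 ] M [ 0.113 -0.251 -0.04 ] w 0.0611 g 30.0 q6 -1.37
ft_force: [0.1, -0.6, -0.8]
gripper_width: 0.0611
grasp_force: 30.0
t 10.17 pos [ 0.5151 -0.0707  0.0729] d [ 0.0002 -0.0017  0.003 ] yaw 159.31 tilt [-1.4e-03 -1.0e-04 -1.0e+00] rz None F [ 0.08 -0.61 -0.81] M [ 0.018 -0.216 -0.01 ] w 0.0611 g 30.0 q6 -1.37
```

Free at 159° and sinking: the pins are entering the slots.

```bash

python3 -m jog '.055 0 0 .001 0 0 0;.055 0 0 .001 0 0 0'|tail -3
python3 -c "from h import *;goal(.5143,-.0722,.0699)"
python3 -m jog '.055 0 0 .0006 0 0 0;.055 0 0 .0005 0 0 0'|tail -3
python3 -c "from h import *;goal(.5143,-.0722,.0699)"
```

```text
ft_force: [0.2, -0.3, -1.8]
gripper_width: 0.0614
grasp_force: 30.0
t 10.33 pos [ 0.5152 -0.0706  0.071 ] d [ 0.0003 -0.0018  0.0011] yaw 159.3 tilt [-0.0012 -0.     -1.    ] rz None F [ 0.2  -0.31 -1.77] M [ 0.068 -0.131 -0.018] w 0.0614 g 30.0 q6 -1.37
ft_force: [-1.5, -0.4, 3.8]
gripper_width: 0.0614
grasp_force: 30.0
t 10.5 pos [ 0.5152 -0.0706  0.0703] d [ 0.0003 -0.0018  0.0004] yaw 159.28 tilt [-0.0011 -0.     -1.    ] rz None F [-1.48 -0.39  3.81] M [ 0.09   0.137 -0.041] w 0.0614 g 30.0 q6 -1.37
```

```bash

python3 -m jog '.078 0 0 -.0003 0 0 0;.078 0 0 0 0 0 0;.078 0 0 0 0 0 0;.078 0 0 -.008 0 0 0;.078 0 0 -.025 0 0 0;.078 0 0 -.04 0 0 0;.078 0 0 -.04 0 0 0'|tail -3
python3 -c "
from h import *
goal(.4302,.1515,.17)
from bench import imaging
p,d=imaging.camera('scene');q=p[220:300,325:405]
cv2.imwrite('pics/s3.png',cv2.resize(q,(400,400),interpolation=2))"
```

```text
ft_force: [0.8, -0.5, 0.8]
gripper_width: 0.0779
grasp_force: 0.0
t 11.08 pos [ 0.5148 -0.0705  0.1846] d [0.1577 0.1777 0.0148] yaw 159.27 tilt [-2.5e-03  3.0e-04 -1.0e+00] rz None F [ 0.76 -0.46  0.83] M [ 0.014 -0.134 -0.024] w 0.0779 g 0.0 q6 -1.37
```

View pics/s3.png

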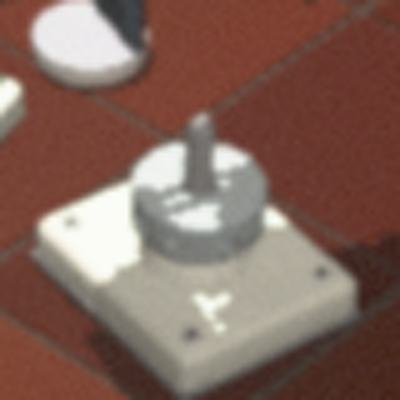

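The wide ring sits flat and low around the spindle at (200,190) in the crop, with no pins showing. On to the middle one.

```bash

python3 -m jog '.078 .0225 .0254 0 0 0 0;.078 .0225 .0254 0 0 0 0;.078 .0225 .0254 0 0 0 0;.078 .0225 .0254 0 0 0 0;.078 .0225 .0254 0 0 0 0;.078 .0225 .0254 .02 0 0 0;.078 .0225 .0254 .03 0 0 0;.078 0 0 .04 0 0 0'|tail -3
python3 -c "from h import *;goal(.4302,.1515,.0205)"
```

```text
ft_force: [1.3, 0.8, -0.1]
gripper_width: 0.0776
grasp_force: 0.0
t 11.8 pos [0.4331 0.1535 0.098 ] d [ 0.0024 -0.0034  0.0774] yaw 159.5 tilt [ 0.0079  0.0043 -1.    ] rz None F [ 1.26  0.79 -0.13] M [ 0.078 -0.179  0.044] w 0.0776 g 0.0 q6 -0.9
```

```bash

python3 -m jog '.078 0 0 .035 0 0 0;.078 0 0 .02 0 0 0;.078 0 0 0 0 0 0'|tail -3
python3 -c "from h import *;goal(.4302,.1515,.0205)"
```

```text
ft_force: [-0.2, 0.1, -0.3]
gripper_width: 0.0781
grasp_force: 0.0
t 12.05 pos [0.4293 0.1483 0.0378] d [0.0002 0.0034 0.0172] yaw 159.32 tilt [-0.0078 -0.0026 -1.    ] rz None F [-0.22  0.05 -0.3 ] M [ 0.1   -0.106  0.039] w 0.0781 g 0.0 q6 -0.9
```

```bash

python3 -m jog '.078 .0002 .0025 .008 0 0 0;.078 0 0 .006 0 0 0;.07 0 0 .003 0 0 0;.065 0 0 0 0 0 0'|tail -3
python3 -c "from h import *;goal(.4302,.1515,.0205)"
python3 -m jog '.045 0 0 0 0 0 0;.045 0 0 0 0 0 0;.045 0 0 0 0 0 0;.045 0 0 0 0 0 0'|tail -3
python3 -c "from h import *;goal(.4302,.1515,.0205)"
```

```text
ft_force: [0.5, -0.8, -0.1]
gripper_width: 0.0676
grasp_force: 0.0
t 12.38 pos [0.4335 0.1513 0.0244] d [ 0.0031 -0.001   0.0039] yaw 159.26 tilt [ 1.2e-03  3.0e-04 -1.0e+00] rz None F [ 0.46 -0.79 -0.08] M [ 0.063 -0.135  0.024] w 0.0676 g 0.0 q6 -0.9
ft_force: [0.6, -0.2, 3.7]
gripper_width: 0.049
grasp_force: 30.0
t 12.72 pos [0.4334 0.1513 0.0246] d [ 0.0031 -0.0009  0.0041] yaw 159.26 tilt [ 1.3e-03  2.0e-04 -1.0e+00] rz None F [ 0.58 -0.22  3.69] M [-0.058 -0.092 -0.015] w 0.049 g 30.0 q6 -0.9
```

```bash

python3 -m jog '.066 0 0 0 0 0 0;.066 0 0 0 0 0 0;.066 0 0 .0035 0 0 .12;.066 0 0 0 0 0 .12;.066 0 0 0 0 0 .12;.066 0 0 0 0 0 .12;.066 0 0 0 0 0 .12;.066 0 0 0 0 0 .12'|tail -3
python3 -m jog '.066 0 0 0 0 0 .12;.066 0 0 0 0 0 .12;.066 0 0 0 0 0 .12;.066 0 0 0 0 0 .12;.066 0 0 0 0 0 .12;.066 0 0 0 0 0 .12;.066 0 0 0 0 0 .12;.055 0 0 0 0 0 0'|tail -3
python3 -m jog '.045 0 0 0 0 0 0;.045 0 0 0 0 0 0;.045 0 0 0 0 0 0;.045 0 0 0 0 0 0'|tail -3
python3 -c "from h import *;goal(.5151,-.0707,.145)"
python3 -m jog '.045 0 0 -.02 0 0 0;.045 0 0 -.035 0 0 0;.045 0 0 -.04 0 0 0;.045 0 0 -.035 0 0 0'|tail -3
python3 -c "from h import *;goal(.5151,-.0707,.145)"
```

```text
ft_force: [-0.2, 0.5, 0.4]
gripper_width: 0.0664
grasp_force: 0.0
ft_force: [-0.1, 0.1, -0.4]
gripper_width: 0.0619
grasp_force: 0.0
ft_force: [-0.7, 0.7, -1.5]
gripper_width: 0.0487
grasp_force: 30.0
t 14.38 pos [0.4329 0.1513 0.0204] d [-0.1804  0.1533 -0.1246] yaw 69.96 tilt [-1.e-04 -1.e-04 -1.e+00] rz None F [-0.71  0.68 -1.46] M [-0.027 -0.094 -0.01 ] w 0.0487 g 30.0 q6 0.66
ft_force: [0.7, 0.5, -0.7]
gripper_width: 0.049
grasp_force: 30.0
t 14.72 pos [0.4327 0.1512 0.1522] d [-0.1802  0.1535  0.0072] yaw 69.94 tilt [-1.e-04 -1.e-04 -1.e+00] rz None F [ 0.66  0.48 -0.66] M [-0.025 -0.136  0.012] w 0.049 g 30.0 q6 0.66
```

```bash

python3 -m jog '.045 -.0225 .0192 0 0 0 0;.045 -.0225 .0192 0 0 0 0;.045 -.0225 .0192 0 0 0 0;.045 -.0225 .0192 0 0 0 0;.045 -.0225 .0192 0 0 0 0;.045 -.0225 .0192 0 0 0 0;.045 -.0225 .0192 0 0 0 0;.045 -.0225 .0192 0 0 0 0'|tail -3
python3 -m jog '.045 0 0 .006 0 0 0;.045 0 0 .004 0 0 0;.045 0 0 0 0 0 0'|tail -3
python3 -c "from h import *;goal(.5151,-.0707,.145)"
```

```text
ft_force: [0.3, 0.8, -1.1]
gripper_width: 0.049
grasp_force: 30.0
ft_force: [0.0, 1.2, -0.9]
gripper_width: 0.0486
grasp_force: 30.0
t 15.63 pos [ 0.514  -0.0701  0.1391] d [-0.0002  0.0012 -0.0059] yaw 69.89 tilt [-3.2e-03  9.0e-04 -1.0e+00] rz None F [ 0.01  1.21 -0.9 ] M [-0.01  -0.074 -0.003] w 0.0486 g 30.0 q6 0.19
```

```bash

python3 -m jog '.045 0 .001 .006 0 0 0;.045 0 0 .006 0 0 0;.045 0 0 .003 0 0 0;.045 0 0 .003 0 0 0;.045 0 0 .003 0 0 0'|tail -3
python3 -c "from h import *;goal(.5151,-.0707,.0875)"
python3 -m jog '.045 0 0 .003 0 0 0;.045 0 0 .003 0 0 0;.045 0 0 .003 0 0 0'|tail -3
python3 -c "from h import *;goal(.5151,-.0707,.0875)"
```

```text
ft_force: [-0.0, -0.2, -0.7]
gripper_width: 0.0492
grasp_force: 30.0
t 16.05 pos [ 0.5161 -0.0704  0.1191] d [-0.0006 -0.0009  0.0316] yaw 69.94 tilt [-1.e-04 -0.e+00 -1.e+00] rz None F [-0.05 -0.21 -0.69] M [ 0.028 -0.046 -0.027] w 0.0492 g 30.0 q6 0.19
ft_force: [0.5, 0.2, -0.6]
gripper_width: 0.0488
grasp_force: 30.0
t 16.3 pos [ 0.5163 -0.0709  0.1102] d [-0.0003 -0.0012  0.0227] yaw 69.9 tilt [ 2.e-04 -1.e-04 -1.e+00] rz None F [ 0.45  0.24 -0.63] M [-0.081 -0.061  0.025] w 0.0488 g 30.0 q6 0.19
```

```bash

python3 -m jog '.045 0 -.0008 .005 0 0 0;.045 0 0 .006 0 0 0;.045 0 0 .005 0 0 0;.045 0 0 .003 0 0 0;.045 0 0 .0015 0 0 0'|tail -3
python3 -c "from h import *;goal(.5151,-.0707,.0875)"
python3 -m jog '.045 0 0 .001 0 0 0;.045 0 0 .0006 0 0 0'|tail -3
python3 -c "from h import *;goal(.5151,-.0707,.0875)"
```

```text
ft_force: [0.1, -0.0, -0.8]
gripper_width: 0.0489
grasp_force: 30.0
t 16.72 pos [ 0.5151 -0.0706  0.0892] d [-0.0001  0.      0.0017] yaw 69.89 tilt [-1.2e-03  1.0e-04 -1.0e+00] rz None F [ 0.05 -0.01 -0.78] M [ 0.009 -0.044  0.042] w 0.0489 g 30.0 q6 0.19
ft_force: [0.3, -0.1, 0.5]
gripper_width: 0.0487
grasp_force: 30.0
t 16.88 pos [ 0.5156 -0.0707  0.0883] d [-0.0002 -0.0004  0.0008] yaw 69.89 tilt [ 1.e-04 -1.e-04 -1.e+00] rz None F [ 0.32 -0.1   0.53] M [-0.025 -0.036  0.063] w 0.0487 g 30.0 q6 0.19
```

```bash

python3 -m jog '.045 0 0 .0005 0 0 0'|tail -3
python3 -c "from h import *;goal(.5151,-.0707,.0875)"
python3 -m jog '.045 0 0 .0005 0 0 0'|tail -3
python3 -c "from h import *;goal(.5151,-.0707,.0875)"
```

```text
ft_force: [0.2, 0.3, -1.2]
gripper_width: 0.0489
grasp_force: 30.0
t 16.97 pos [ 0.5157 -0.0707  0.088 ] d [-0.0002 -0.0005  0.0005] yaw 69.89 tilt [ 4.e-04 -1.e-04 -1.e+00] rz None F [ 0.18  0.26 -1.2 ] M [-0.036 -0.026  0.04 ] w 0.0489 g 30.0 q6 0.19
ft_force: [1.4, -0.5, -1.0]
gripper_width: 0.0487
grasp_force: 30.0
t 17.05 pos [ 0.5156 -0.0707  0.0875] d [-0.0002 -0.0005  0.    ] yaw 69.89 tilt [ 5.e-04 -2.e-04 -1.e+00] rz None F [ 1.35 -0.54 -0.98] M [ 0.002 -0.118 -0.021] w 0.0487 g 30.0 q6 0.19
```

```bash

python3 -m jog '.045 0 0 .0005 0 0 0'|grep ft
python3 -m jog '.045 0 0 .0005 0 0 0'|grep ft
python3 -c "from h import *;goal(.5151,-.0707,.0875)"
```

```text
ft_force: [0.2, 0.2, 2.9]
ft_force: [-0.4, 0.3, 2.6]
t 17.22 pos [ 0.5157 -0.0707  0.0868] d [-0.0002 -0.0005 -0.0007] yaw 69.89 tilt [ 6.e-04 -2.e-04 -1.e+00] rz None F [-0.37  0.32  2.57] M [-0.001  0.101 -0.005] w 0.0489 g 30.0 q6 0.19
```

```bash

python3 -m jog '.066 0 0 0 0 0 0;.066 0 0 0 0 0 0;.066 0 0 0 0 0 0;.066 0 0 -.008 0 0 0;.066 0 0 -.02 0 0 0;.066 0 0 -.035 0 0 0;.066 0 0 -.03 0 0 0'|grep ft
python3 -c "from h import *;goal(.454,-.3527,.02)"
```

```text
ft_force: [0.9, 0.4, -0.1]
t 17.8 pos [ 0.5152 -0.0706  0.1808] d [-0.2859  0.0396  0.1609] yaw 69.89 tilt [-7.e-04  1.e-04 -1.e+00] rz None F [ 0.89  0.36 -0.07] M [ 0.008 -0.109 -0.015] w 0.0663 g 0.0 q6 0.19
```

```bash

python3 -m jog '.06 -.0358 .005 0 0 0 0;.06 -.0358 .005 0 0 0 0;.06 -.0358 .005 0 0 0 0;.06 -.0358 .005 0 0 0 0;.06 -.0358 .005 0.02 0 0 0;.06 -.0358 .005 .02 0 0 0;.06 -.0358 .005 .02 0 0 0;.06 -.0358 .005 .02 0 0 0'|grep ft
python3 -m jog '.06 0 0 .035 0 0 0;.06 0 0 .018 0 0 0;.06 0 0 0 0 0 0;.06 0 0 0 0 0 0'|grep ft
python3 -c "from h import *;goal(.454,-.3527,.02)"
```

```text
ft_force: [0.7, -0.5, -0.2]
ft_force: [-0.1, -0.5, 0.4]
t 18.8 pos [ 0.4543 -0.3532  0.0461] d [ 0.0004 -0.0004  0.0261] yaw 69.88 tilt [-0.0012  0.001  -1.    ] rz None F [-0.14 -0.52  0.4 ] M [-0.03  -0.14  -0.006] w 0.0599 g 0.0 q6 -0.33
```

```bash

python3 -m jog '.06 0 0 .012 0 0 0;.06 0 0 .009 0 0 0;.06 0 0 .005 0 0 0;.05 0 0 0 0 0 0;.03 0 0 0 0 0 0;.03 0 0 0 0 0 0;.03 0 0 0 0 0 0;.03 0 0 0 0 0 0'
python3 -c "from h import *;goal(.454,-.3527,.02)"
```

```text
t: 19.47
position: [0.455, -0.3536, 0.021]
ee_rot: [2.574, 1.799, 0.001]
ft_force: [-0.1, 1.1, 2.6]
gripper_width: 0.0346
grasp_force: 30.0
t 19.47 pos [ 0.455  -0.3536  0.021 ] d [ 0.0005 -0.0012  0.001 ] yaw 69.89 tilt [ 1.1e-03 -8.0e-04 -1.0e+00] rz None F [-0.11  1.09  2.59] M [ 0.048 -0.052 -0.057] w 0.0346 g 30.0 q6 -0.33
```

```bash

python3 -m jog '.052 0 0 0 0 0 0;.052 0 0 0 0 0 0;.052 0 0 .0008 0 0 .12;.052 0 0 0 0 0 .12;.052 0 0 0 0 0 .12;.052 0 0 0 0 0 .12;.052 0 0 0 0 0 .12;.052 0 0 0 0 0 .12'|grep ft
python3 -m jog '.052 0 0 0 0 0 .12;.052 0 0 0 0 0 .12;.052 0 0 0 0 0 .12;.052 0 0 0 0 0 .12;.052 0 0 0 0 0 .12;.052 0 0 0 0 0 .12;.052 0 0 0 0 0 .12;.045 0 0 0 0 0 0'|grep ft
python3 -m jog '.03 0 0 0 0 0 0;.03 0 0 0 0 0 0;.03 0 0 0 0 0 0;.03 0 0 0 0 0 0'|tail -3
python3 -c "from h import *;goal(.5152,-.0707,.145)"
python3 -m jog '.03 0 0 -.02 0 0 0;.03 0 0 -.035 0 0 0;.03 0 0 -.04 0 0 0;.03 0 0 -.03 0 0 0'|tail -3
python3 -c "from h import *;goal(.5152,-.0707,.145)"
```

```text
ft_force: [-0.0, 0.2, 1.1]
ft_force: [0.4, 0.2, 0.1]
ft_force: [0.5, 0.5, 0.4]
gripper_width: 0.0348
grasp_force: 30.0
t 21.13 pos [ 0.4545 -0.3533  0.0195] d [-0.0368 -0.2867 -0.1255] yaw -19.42 tilt [-1.e-04  0.e+00 -1.e+00] rz None F [0.46 0.47 0.42] M [ 0.028 -0.024  0.003] w 0.0348 g 30.0 q6 1.23
ft_force: [1.3, -0.0, 0.4]
gripper_width: 0.0348
grasp_force: 30.0
t 21.47 pos [ 0.455  -0.3536  0.1471] d [-0.0374 -0.2868  0.0019] yaw -19.44 tilt [ 0.0016 -0.0013 -1.    ] rz None F [ 1.25 -0.02  0.36] M [-0.015  0.025  0.022] w 0.0348 g 30.0 q6 1.23
```

```bash

python3 -m jog '.03 -.0047 -.0358 0 0 0 0;.03 -.0047 -.0358 0 0 0 0;.03 -.0047 -.0358 0 0 0 0;.03 -.0047 -.0358 0 0 0 0;.03 -.0047 -.0358 0 0 0 0;.03 -.0047 -.0358 0 0 0 0;.03 -.0047 -.0358 0 0 0 0;.03 -.0047 -.0358 0 0 0 0'|grep ft
python3 -m jog '.03 0 0 .006 0 0 0;.03 0 0 .004 0 0 0;.03 0 0 0 0 0 0'|tail -3
python3 -c "from h import *;goal(.5152,-.0707,.145)"
```

```text
ft_force: [0.5, 0.7, 0.1]
ft_force: [0.1, -0.5, 0.2]
gripper_width: 0.0349
grasp_force: 30.0
t 22.38 pos [ 0.5138 -0.071   0.1335] d [ 0.0012 -0.0007 -0.0115] yaw -19.43 tilt [-2.4e-03 -3.0e-04 -1.0e+00] rz None F [ 0.05 -0.55  0.21] M [ 0.055  0.049 -0.012] w 0.0349 g 30.0 q6 1.75
```

```bash

python3 -m jog '.03 0 0 .004 0 0 0;.03 0 0 .002 0 0 0;.03 0 0 0 0 0 0'|grep ft
python3 -c "from h import *;goal(.5152,-.0707,.1018)"
python3 -m jog '.03 0 0 .003 0 0 0;.03 0 0 .003 0 0 0;.03 0 0 .002 0 0 0'|grep ft
python3 -c "from h import *;goal(.5152,-.0707,.1018)"
python3 -m jog '.03 0 0 .003 0 0 0;.03 0 0 .003 0 0 0'|grep ft
python3 -c "from h import *;goal(.5152,-.0707,.1018)"
```

```text
ft_force: [0.0, -0.6, -0.9]
t 22.63 pos [ 0.5142 -0.0719  0.128 ] d [ 0.0006 -0.0015  0.0262] yaw -19.6 tilt [-0.0011 -0.     -1.    ] rz None F [ 0.04 -0.65 -0.89] M [ 0.026 -0.015 -0.001] w 0.0347 g 30.0 q6 1.75
ft_force: [0.7, 0.4, -0.8]
t 22.88 pos [ 0.5145 -0.0712  0.1202] d [ 0.0005 -0.0007  0.0184] yaw -19.53 tilt [-3.e-04 -1.e-04 -1.e+00] rz None F [ 0.66  0.42 -0.85] M [ 0.065  0.037 -0.008] w 0.0349 g 30.0 q6 1.75
ft_force: [-0.1, -0.0, -0.8]
t 23.05 pos [ 0.5147 -0.0709  0.1143] d [ 0.0004 -0.0003  0.0125] yaw -19.5 tilt [ 1.e-04 -1.e-04 -1.e+00] rz None F [-0.15 -0.03 -0.76] M [0.029 0.048 0.015] w 0.0348 g 30.0 q6 1.75
```

```bash

python3 -m jog '.03 .0004 -.0003 .004 0 0 0;.03 0 0 .004 0 0 0;.03 0 0 .002 0 0 0;.03 0 0 .001 0 0 0'|grep ft
python3 -c "from h import *;goal(.5152,-.0707,.1018)"
python3 -m jog '.03 0 0 .0006 0 0 0'|grep ft
python3 -m jog '.03 0 0 .0006 0 0 0'|grep ft
python3 -c "from h import *;goal(.5152,-.0707,.1018)"
```

```text
ft_force: [0.4, -0.4, -0.4]
t 23.38 pos [ 0.5149 -0.0705  0.103 ] d [0.0003 0.     0.0012] yaw -19.49 tilt [-9.e-04  1.e-04 -1.e+00] rz None F [ 0.36 -0.41 -0.41] M [0.086 0.059 0.008] w 0.035 g 30.0 q6 1.75
ft_force: [0.7, 0.5, -0.6]
ft_force: [-0.6, 0.1, 0.4]
t 23.55 pos [ 0.5153 -0.0706  0.1023] d [-0.      0.0001  0.0005] yaw -19.49 tilt [ 2.e-04 -1.e-04 -1.e+00] rz None F [-0.56  0.12  0.42] M [0.112 0.021 0.056] w 0.0349 g 30.0 q6 1.75
```

```bash

python3 -m jog '.03 0 0 .0005 0 0 0'|grep ft
python3 -m jog '.03 0 0 .0004 0 0 0'|grep ft
python3 -m jog '.03 0 0 .0003 0 0 0'|grep ft
python3 -c "from h import *;goal(.5152,-.0707,.1018)"
```

```text
ft_force: [-0.5, -0.3, -0.5]
ft_force: [0.6, -0.1, -0.5]
ft_force: [-0.1, 0.9, 2.0]
t 23.8 pos [ 0.5153 -0.0707  0.1014] d [-0.0001  0.     -0.0004] yaw -19.5 tilt [ 4.e-04 -1.e-04 -1.e+00] rz None F [-0.07  0.86  1.96] M [0.024 0.115 0.033] w 0.0348 g 30.0 q6 1.75
```

```bash

python3 -m jog '.03 0 0 .0003 0 0 0'|grep ft
python3 -c "from h import *;goal(.5152,-.0707,.1018)"
```

```text
ft_force: [-0.5, -0.3, 2.0]
t 23.88 pos [ 0.5153 -0.0707  0.1012] d [-0.0001  0.     -0.0006] yaw -19.49 tilt [ 5.e-04 -2.e-04 -1.e+00] rz None F [-0.46 -0.25  2.02] M [ 0.107  0.125 -0.061] w 0.0348 g 30.0 q6 1.75
```

Resting. Release, lift off and move aside to look.

```bash

python3 -m jog '.052 0 0 0 0 0 0;.052 0 0 0 0 0 0;.052 0 0 0 0 0 0;.052 0 0 -.006 0 0 0;.052 0 0 -.02 0 0 0;.052 0 0 -.04 0 0 0;.052 0 0 -.04 0 0 0;.052 0 .03 0 0 0 0'|grep ft
python3 -m jog '.052 0 .04 0 0 0 0;.052 0 .04 0 0 0 0;.052 0 .04 0 0 0 0;.052 0 .04 0 0 0 0;.052 0 .03 0 0 0 0;.052 0 0 0 0 0 0'|grep ft
python3 -c "
from h import *
goal(.5151,-.0707,.1)
from bench import imaging
p,d=imaging.camera('scene');t,e=imaging.camera('top')
T=load('top');T2={k:T[k] for k in('R','t','fx','fy','cx','cy')};T2['d']=e
X,ok=cloud(T2,(330,245,355,272))
r=np.hypot(X[...,0]-.5145,X[...,1]+.072)
for a,b in((.010,.016),(.020,.023),(.027,.029)): print(a,np.median(X[...,2][ok&(r>a)&(r<b)]).round(4))
cv2.imwrite('pics/end.png',np.hstack([cv2.resize(p[220:300,325:405],(400,400),interpolation=2),cv2.resize(t[180:310,240:400],(400,400))]))"
```

```text
ft_force: [1.8, -0.5, 0.2]
ft_force: [-0.2, 0.6, 0.2]
t 25.05 pos [ 0.4401 -0.2827  0.2073] d [-0.0013 -0.2251  0.1067] yaw -19.78 tilt [-0.     -0.0029 -1.    ] rz None F [-0.21  0.59  0.19] M [ 0.098  0.047 -0.043] w 0.0522 g 0.0 q6 1.33
0.01 0.095
0.02 0.0822
0.027 0.0668
```

View pics/end.png

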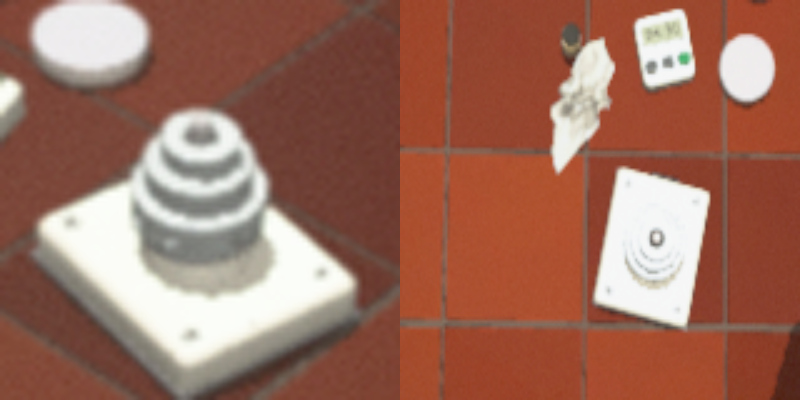

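The three rings are stacked around the spindle, at (200,180) in the left crop. Depth puts their tops at 95, 82 and 67 mm, which matches the nominal heights, and the bystanders in view haven't moved.

```bash
python3 -c "from bench import manip;print(manip.job_done())"
```

```text
the job is handed in; nothing more can be done
None
```

I threaded all three spacers onto the spindle, widest at the bottom and seated over the pins, with ring tops at 67, 82 and 95 mm as expected, and handed the job in at about 25 s; no verdict came back.

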